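Put the sanding sleeves back on their rack in order of size

ROBOT

A 6-joint arm with a two-finger parallel gripper is mounted at the origin on the work surface. World frame = base frame: x ahead of the robot, y to its left, z up, the work surface at z = 0. Lengths are in m, angles in rad, forces in N, time in s.
With the tool pointing down it reaches from about 0.375 to 0.925 m from the base axis. Payload 5.7 kg.
Tool frame: the origin (TCP) lies on the front face of the gripper's body, between the roots of the fingers; the fingertips stand 73 mm ahead of it and the grasp point (between the pads) lies 54 mm ahead of it; z points along the fingers, y is the line along which they close (so a half turn about z gives the same grasp; the last joint's range is limited). The gripper opens to 85 mm and grips with 20 to 120 N. Pads are 22 mm wide; open, the fingers measure 114 mm over their backs; the gripper's body (76 mm by 85 mm) begins 54 mm behind the grasp point. The pads swing forward as they close: fully open they stand 13 mm farther back than shut.
Start: joints at [1.042, 0.359, 1.51, -0, 1.272, -0.115], TCP at [0.241, 0.549, 0.304] pointing down, gripper open.
Joint ranges: [-2.97, 2.97], [-1.01, 2.36], [0.21, 2.38], [-0.96, 4.11], [0.2, 2.71], [-2.98, 2.98]. Speed limits (rad/s): [2.39, 2.39, 3.14, 3.14, 3.14, 3.14].

INTERFACE

Orientations are given as a unit quaternion [x, y, z, w].
In Python, from cell import env, eyes, job gives the robot as it stands.
- The arm moves only by the tool move_arm, never from a script. Its argument "commands" is a list that holds one entry, the list of rows, each a list of 7 numbers: the shift along the tool's x, y, z as a fraction of full scale, then the turn, a rotation vector about the tool's x, y, z as a fraction of full scale, then the gripper's target within -1 to 1 (fully open at 1, half-way at 0, shut at -1). In form: [[[tx, ty, tz, rx, ry, rz, hand], ...]]. A call has 1 to 8 rows; each row shifts and turns the commanded pose from where the row before left it, along the tool's axes as they then stand; what a row does not reach is not made up. Full scale, the value 1, is 100 mm for a shift and 30 degrees for a turn. A row lasts 1/8 s, in which the tool goes at most 62.5 mm and 10.7 degrees, less where a joint would pass 70% of its speed; a pose out of reach is approached as far as the arm can. A call with a number of a shift or a turn outside -1 to 1 is refused whole. A call with a gripper value outside its range is refused whole. The fingers move at their own pace and stop on an object; "force" is the grip in N (left out, the last holds). Time passes only in rows, so rows that do not move let the fingers close. It gives the time, the measured TCP pose, the force, the opening and the grip force at its end, in the units of the state.
- env.read_state(): the state, without advancing time (a new reading comes with each control period).
- eyes.get_image(name): name is "side" or "top"; returns a dict with "pixels" (480x640x3 uint8, red, green, blue), "fx", "fy", "cx", "cy" (pixels), "R" (3x3) and "t" (3): a world point X has camera coordinates R X + t. Camera axes: x right, y down, z forward; pixel columns grow to the right and rows downward; lengths in m; the calibration is good to about 2 mm. A picture is of the moment at which its call begins. There is no depth.
- job.hand_in(): hands the job in; it is judged then, once.
The state is a dict: "t": time; "qpos": joint angles; "qvel": joint speeds; "joint_efforts": joint torques, N m; "tool_pos": TCP position; "tool_rot": TCP orientation; "force": force on the tool from outside, world axes, zero at the start; "ft_torque": the same for the moment, N m; "finger_gap": opening from 0.0 (shut) to 1.0 (fully open); "grip_force": force on a finger pad.
Only numpy, scipy, OpenCV 4.12 (cv2) and the standard library are available. Lean on these libraries where they do the work, as an engineer would, in place of code of your own. Each camera call takes 0.05 s, during which the arm holds its last target. There are 200 camera calls.

TASK

Put the four loose sanding sleeves back on the plywood storage rack, one over each empty dowel and standing flat on the board, so that all six sleeves run in order of diameter from the largest at one end to the smallest at the other. The largest and the smallest are already on the end dowels; leave those two standing where they are.

Things in the scene. Friction and masses are not known exactly. Their poses are not given: they have to be found in the camera images.
- sleeve_64: hollow sanding sleeve of a sanding drum: a stiff upright tube, dark rust-brown abrasive outside, dark brown inside, outside diameter 64 mm, bore 59 mm, open at both ends, 50 mm tall; loose, standing on the bench. Origin: centre of its underside; z up its axis; its yaw means nothing
- sleeve_51: hollow sanding sleeve of a sanding drum: a stiff upright tube, dark rust-brown abrasive outside, dark brown inside, outside diameter 51 mm, bore 46 mm, open at both ends, 50 mm tall; loose, standing on the bench. Origin: centre of its underside; z up its axis; its yaw means nothing
- sleeve_38: hollow sanding sleeve of a sanding drum: a stiff upright tube, dark rust-brown abrasive outside, dark brown inside, outside diameter 38 mm, bore 33 mm, open at both ends, 50 mm tall; loose, standing on the bench. Origin: centre of its underside; z up its axis; its yaw means nothing
- sleeve_26: hollow sanding sleeve of a sanding drum: a stiff upright tube, dark rust-brown abrasive outside, dark brown inside, outside diameter 26 mm, bore 21 mm, open at both ends, 50 mm tall; loose, standing on the bench. Origin: centre of its underside; z up its axis; its yaw means nothing
- sleeve_76: hollow sanding sleeve of a sanding drum: a stiff upright tube, dark rust-brown abrasive outside, dark brown inside, outside diameter 76 mm, bore 71 mm, open at both ends, 50 mm tall; the largest of the set, already standing over the dowel at one end of the rack (either end). Origin: centre of its underside; z up its axis; its yaw means nothing
- sleeve_19: hollow sanding sleeve of a sanding drum: a stiff upright tube, dark rust-brown abrasive outside, dark brown inside, outside diameter 19 mm, bore 14 mm, open at both ends, 50 mm tall; the smallest of the set, already standing over the dowel at the other end of the rack. Origin: centre of its underside; z up its axis; its yaw means nothing
- peg1: upright wooden dowel 6 mm in diameter and 38 mm tall, empty at the start, number 1 of the four empty ones counted along the rack from its +y end. The rack is a fixed plywood board 490 mm long, 86 mm wide, 18 mm thick, lying on the bench, with six dowels along its middle line 80 mm apart: four empty ones and, at each end, one that already carries a sleeve. Origin: foot of the dowel, on the board's top face; z up, y along the row of dowels
- peg2: the same kind of dowel (6 mm in diameter, 38 mm tall, empty at the start), number 2 of the four counted from the rack's +y end, 80 mm from the next. Origin: foot of the dowel, on the board's top face; z up, y along the row
- peg3: the same kind of dowel (6 mm in diameter, 38 mm tall, empty at the start), number 3 of the four counted from the rack's +y end, 80 mm from the next. Origin: foot of the dowel, on the board's top face; z up, y along the row
- peg4: the same kind of dowel (6 mm in diameter, 38 mm tall, empty at the start), number 4 of the four counted from the rack's +y end, 80 mm from the next. Origin: foot of the dowel, on the board's top face; z up, y along the row

How it is judged:
By the outcome, as a careful person would: the job done as asked, in the order asked, and still so for the second after the job is handed in, with the robot touching nothing.
It also fails if it takes over 96 s, if anything falls off the work surface, if the arm or the gripper's body presses on something with over 40 N, if the wrist force passes 120 N, or if a joint passes its speed limit or range.

## Working session

There is one attempt and no reset: what is moved stays moved. The work goes in short steps, Python scripts to look and compute and a tool call to move; the robot and the scene stay as the last step left them, time stands still between calls to the robot, and variables do not carry over. Pictures are saved under pics/ and viewed, at most 14 in all, crops included, and the job is handed in when it is done.

Besides the shell and the picture viewer there is one more tool, called after "Request:" as name(argument=value, ...), one argument or row to a line, values as JSON. move_arm: Moves the arm, as the interface text tells. Its arguments: {"type":"object","properties":{"commands":{"type":"array"},"force":{"type":"number"}},"required":["commands"]}

```bash
mkdir -p pics; ls
python3 - <<'E'
from cell import env,eyes,job
import cv2
for n in("side","top"):
    d=eyes.get_image(n); cv2.imwrite(f"pics/{n}0.png",d["pixels"][:,:,::-1])
    print(n,d["fx"],d["fy"],d["cx"],d["cy"],d["R"],d["t"])
s=env.read_state();print(s)
E
```

```text
pics
side 444.6987595997879 444.6987595997879 320.67165810948484 238.14384990305152 [[-0.92477477 -0.37988247 -0.02193028]
 [-0.23501373  0.61553737 -0.75225149]
 [ 0.29926606 -0.69050928 -0.65851102]] [0.50327463 0.15016312 0.61189186]
top 476.2113735219038 476.2113735219038 319.9366717505397 251.47362235444766 [[ 0.02783253 -0.99882835 -0.03958893]
 [-0.99499494 -0.02387989 -0.09702999]
 [ 0.09597093  0.04209137 -0.99449379]] [0.00229244 0.53941494 0.73452565]
{'t': 0.1, 'qpos': array([ 1.04188335e+00,  3.59435295e-01,  1.51136062e+00,  1.19849538e-05,
        1.27253289e+00, -1.15082743e-01]), 'qvel': array([ 3.15458436e-03, -7.20542539e-05, -1.26293839e-03, -1.81818888e-03,
        2.14688430e-03, -2.09167532e-03]), 'joint_efforts': array([ 5.03638112e-04, -5.28654671e+01, -2.79349458e+01, -3.00931579e-04,
        5.20527756e-03, -4.05214985e-05]), 'tool_pos': array([0.24100194, 0.54890327, 0.30312232]), 'tool_rot': array([ 2.05443452e-01,  9.78668603e-01, -8.21650067e-04, -2.80145769e-04]), 'force': array([-0.15234145, -0.6624096 ,  0.16251067]), 'ft_torque': array([-0.0214401 , -0.01550819, -0.00338728]), 'grip_force': 0.0, 'finger_gap': 0.9982204323582332}
```

View pics/top0.png

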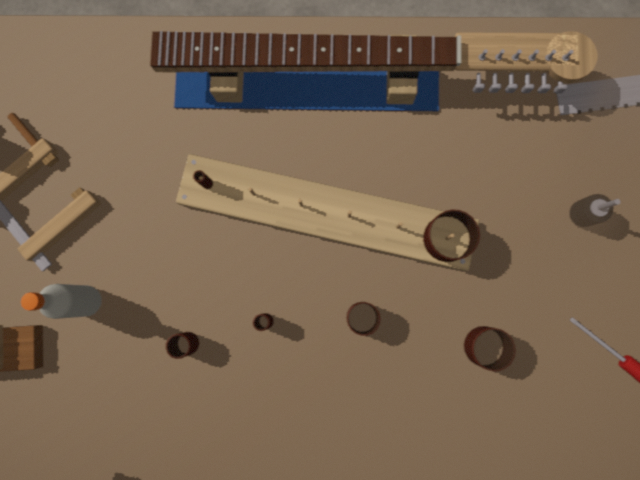

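View pics/side0.png

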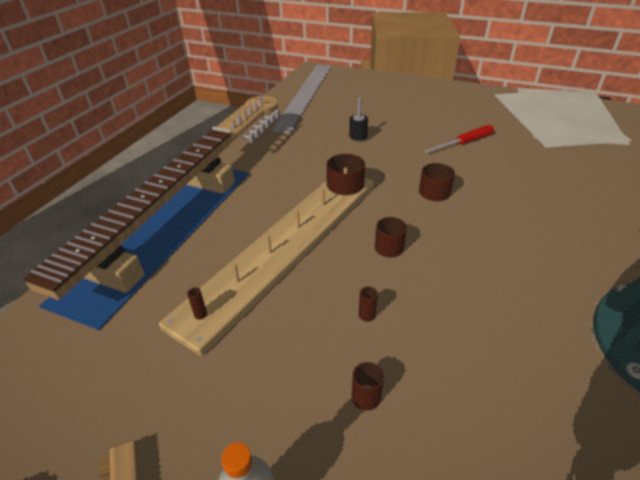

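```bash
cat > h.py <<'E'
from cell import env,eyes,job
import cv2,numpy as np
def cast(d,uv,z):
    uv=np.atleast_2d(uv).astype(float)
    r=np.c_[(uv[:,0]-d["cx"])/d["fx"],(uv[:,1]-d["cy"])/d["fy"],np.ones(len(uv))]@np.array(d["R"])
    C=-np.array(d["R"]).T@np.array(d["t"])
    return (C+r*((z-C[2])/r[:,2])[:,None])[:,:2]
def proj(d,X):
    p=np.array(d["R"])@np.array(X)+d["t"]; return p[0]/p[2]*d["fx"]+d["cx"],p[1]/p[2]*d["fy"]+d["cy"]
def redmask(d):
    p=d["pixels"].astype(int); r,g,b=p[...,0],p[...,1],p[...,2]
    return ((r>1.75*g)&(r>12)&(r<130)).astype(np.uint8)
E
python3 - <<'E'
from h import *
for n,box in(("top",(150,140,530,380)),("side",(150,140,470,420))):
    d=eyes.get_image(n); m=redmask(d)
    k,l,st,c=cv2.connectedComponentsWithStats(m)
    for i in range(1,k):
        if st[i][4]>60: print(n,i,st[i],c[i].round(1))
    x0,y0,x1,y1=box
    im=d["pixels"][:,:,::-1].copy()
    cr=np.clip(im[y0:y1,x0:x1].astype(float)*1.4,0,255).astype(np.uint8)
    cs,_=cv2.findContours(m[y0:y1,x0:x1],cv2.RETR_EXTERNAL,cv2.CHAIN_APPROX_NONE)
    cr=cv2.resize(cr,None,fx=2,fy=2,interpolation=cv2.INTER_CUBIC)
    cv2.drawContours(cr,[q*2 for q in cs if len(q)>20],-1,(0,255,0),1)
    cv2.imwrite(f"pics/{n}1.png",cr)
E
```

```text
top 100 [197 175  15  13  87] [205.5 181.9]
top 116 [425 222  30  39 223] [433.1 246.2]
top 130 [ 33 293  11  17  83] [ 39.1 301.1]
top 137 [465 327  26  38 309] [472.9 341.8]
top 140 [177 333  21  22 185] [190.6 341.6]
top 159 [619 361  21  22  83] [628.5 371.3]
side 1 [ 5  0 16 22 81] [12.5 11.1]
side 2 [ 24   0  26  15 101] [34.7  5.6]
side 20 [203   0  24   9  77] [213.    3.2]
side 21 [217   0  18  11  67] [226.7   5.9]
side 24 [ 60   3  41  26 278] [79.9 15.3]
side 32 [254   3  14  11  62] [261.3   8.5]
side 85 [204  15  14  12  64] [210.6  20.3]
side 94 [222  17  36  13 195] [240.1  23.6]
side 141 [20 27 21 17 64] [29.3 35.4]
side 153 [126  28  21  18  86] [136.1  36.8]
side 217 [245  37  30  12 148] [260.3  41.9]
side 257 [141  42  23  16  75] [151.5  48.3]
side 265 [ 87  45  26  17 101] [98.7 51.9]
side 279 [  0  48  43  31 351] [19.6 63. ]
side 287 [227  49  35  13 198] [244.2  55.2]
side 340 [ 45  60  30  25 152] [59.8 70.9]
side 348 [457  60  17  12  99] [464.   65.3]
side 358 [138  63  19  14  78] [146.6  69.2]
side 364 [221  63  23  12 105] [232.   68.7]
side 387 [249  
[... 170 characters left out ...]
2  80  33  11 133] [248.2  84.6]
side 487 [39 89 18 20 80] [47.5 97.5]
side 525 [114  94  16  16  75] [122.3 100.5]
side 533 [140  96  17  16  63] [147.1 103.8]
side 539 [ 11  99  31  21 174] [ 26.1 109.2]
side 618 [ 30 121  14  15  65] [ 36.  128.4]
side 648 [ 49 128  23  22  80] [ 57.9 136.3]
side 658 [458 130  36  15 108] [477.  137.2]
side 723 [  0 151  27  29 189] [ 11.7 164.6]
side 769 [327 165  37  29 693] [344.  180.9]
side 791 [420 171  33  29 611] [434.7 187.3]
side 863 [376 226  29  30 581] [388.8 242.8]
side 886 [188 293  18  25 231] [196.8 305. ]
side 888 [360 294  17  27 337] [367.  307.2]
side 900 [353 377  29  33 574] [365.4 395.3]
side 917 [243 455   9  21  65] [247.4 466.4]
```

View pics/top1.png

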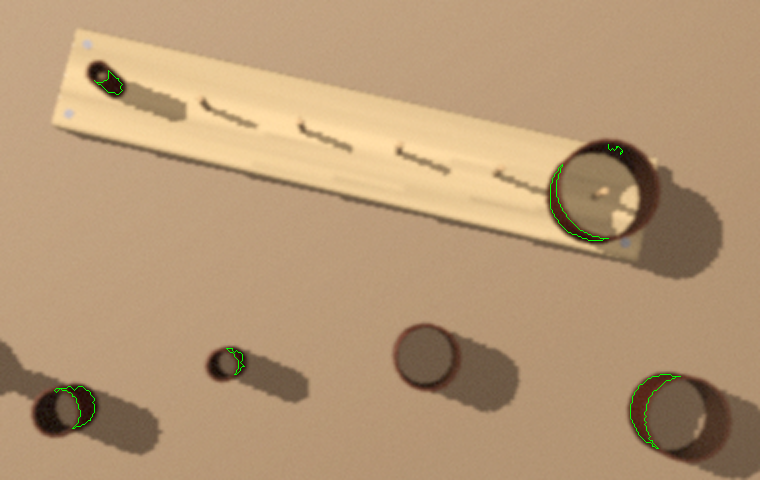

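View pics/side1.png

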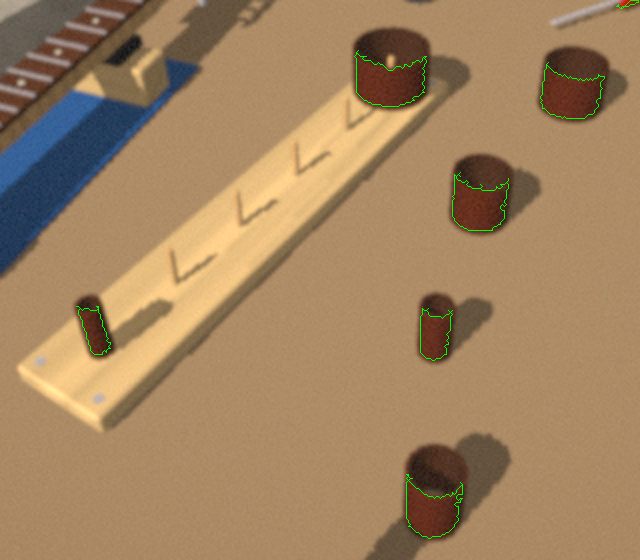

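```bash
cat >> h.py <<'E'
R={64:.032,51:.0255,38:.019,26:.013,19:.0095,76:.038}
SEED={38:(182,344),26:(263,322),51:(363,318),64:(488,347),19:(203,180),76:(452,236)}
def sleeves(d,z0={19:.018,76:.018},seed=SEED,draw=None):
    """centre from silhouette hull: outer edge (away from nadir) is the top rim, inner edge the bottom rim"""
    p=cv2.GaussianBlur(d["pixels"],(3,3),0).astype(float); r,g=p[...,0],p[...,1]
    m=((r<78)|(r>1.62*g)).astype(np.uint8)
    k,l,st,c=cv2.connectedComponentsWithStats(m)
    C=-np.array(d["R"]).T@np.array(d["t"]); out={}
    for s,(u,v) in seed.items():
        yy,xx=np.where(l>0); w=int(45 if s>60 else 28); sel=(abs(xx-u)<w)&(abs(yy-v)<w)
        ids,n=np.unique(l[yy[sel],xx[sel]],return_counts=True)
        keep=[i for i in ids if st[i][4]>25]
        pts=np.argwhere(np.isin(l,keep))[:,::-1]; pts=pts[(abs(pts[:,0]-u)<w)&(abs(pts[:,1]-v)<w)].astype(np.int32)
        h=cv2.convexHull(pts)[:,0]
        if draw is not None: cv2.polylines(draw,[h.reshape(-1,1,2)],True,(0,255,0),1)
        b=z0.get(s,0.); T=cast(d,h,b+.05);B=cast(d,h,b)
        q=T.mean(0)-C[:2]; q/=np.linalg.norm(q); n=np.array([-q[1],q[0]])
        t=T@n
        top=q*((T@q).max()-R[s])+n*(t.max()+t.min())/2
        bt=B@n; bot=q*((B@q).min()+R[s])+n*(bt.max()+bt.min())/2
        out[s]=(top,bot); print(s,"top",top.round(4),"bot",bot.round(4),"width",round(t.max()-t.min(),4))
    return out
E
python3 - <<'E'
from h import *
d=eyes.get_image("top"); im=d["pixels"][:,:,::-1].copy()
print("cam",-np.array(d["R"]).T@np.array(d["t"]))
o=sleeves(d,draw=im)
cv2.imwrite("pics/top2.png",cv2.resize(im[140:400,140:540],None,fx=2,fy=2,interpolation=cv2.INTER_CUBIC))
# pegs feet by eye in the crops
s=eyes.get_image("side")
tf=[(202,102),(302,128),(400,152),(497,175)] # top-view: about tips
sf=[(180,283),(244,223),(298,174),(348,129)]
st=[(172,250),(239,193),(295,144),(350,99)]
for a,f,t in zip(tf,sf,st):
    print("tip(top)",cast(d,(a[0]/2+150,a[1]/2+140),.056).round(4),"foot(side)",cast(s,(f[0]/2+150,f[1]/2+140),.018).round(4),"tip(side)",cast(s,(t[0]/2+150,t[1]/2+140),.056).round(4))
E
```

```text
cam [ 0.46615822 -0.01574627  0.78291138]
38 top [0.3865 0.2285] bot [0.3868 0.2278] width 0.0402
26 top [0.4256 0.101 ] bot [0.4257 0.1005] width 0.0245
51 top [ 0.4353 -0.0562] bot [ 0.4348 -0.0569] width 0.0492
64 top [ 0.3958 -0.2501] bot [ 0.3956 -0.2506] width 0.0609
19 top [0.6472 0.204 ] bot [0.6492 0.2065] width 0.0153
76 top [ 0.5663 -0.1875] bot [ 0.5664 -0.1882] width 0.0742
tip(top) [[0.6287 0.1255]] foot(side) [[0.6281 0.1286]] tip(side) [[0.6279 0.1303]]
tip(top) [[0.6096 0.0465]] foot(side) [[0.6126 0.0485]] tip(side) [[0.6107 0.0533]]
tip(top) [[ 0.5924 -0.0298]] foot(side) [[ 0.5967 -0.0266]] tip(side) [[ 0.5951 -0.0217]]
tip(top) [[ 0.5761 -0.1044]] foot(side) [[ 0.5799 -0.1045]] tip(side) [[ 0.5757 -0.1009]]
```

View pics/top2.png

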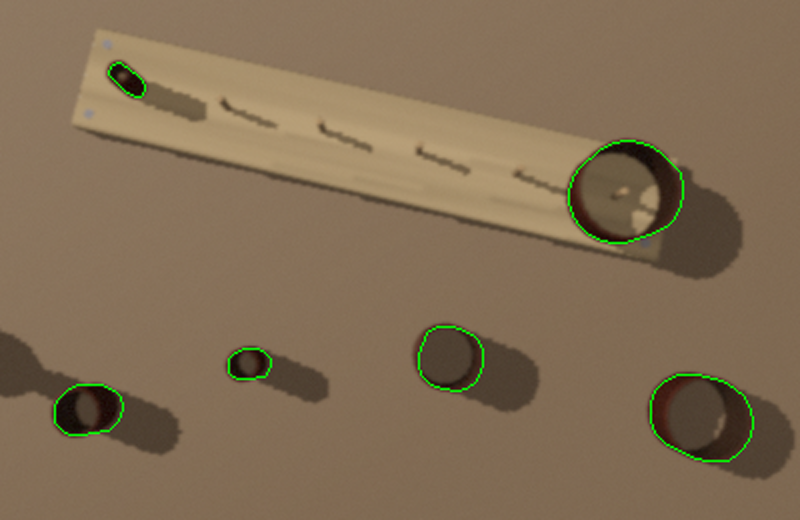

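Add to h.py:
```python
from scipy.spatial.transform import Rotation as Ro
PEG={1:(.6283,.1285),2:(.611,.0504),3:(.5936,-.0276),4:(.5763,-.1057)}
PICK={26:(.4257,.1007),38:(.3866,.2282),51:(.435,-.0566),64:(.3957,-.2504)}
def plan(*pts):
    """tool-axis shifts in full-scale units, from the present pose through each xyz"""
    s=env.read_state(); Q=Ro.from_quat(s["tool_rot"]); a=np.array(s["tool_pos"]); ref=Ro.from_matrix(np.c_[[.2164,.9763,0],[.9763,-.2164,0],[0,0,-1]])
    print("t",s["t"],"pos",a.round(4),"turn/30deg",((Q.inv()*ref).as_rotvec()/np.pi*6).round(3),"gap",round(s["finger_gap"],3),"f",s["force"].round(1))
    for p in pts: p=np.array(p); print((Q.inv().apply(p-a)*10).round(3)); a=p
```

```text
(no output)
```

Request:
move_arm(
  commands=[
    [[0, 0, 0, 0, 0, 0.33, 1], [0, 0, 0, 0, 0, 0.33, 1], [0, 0, 0, 0, 0, 0.33, 1], [0, 0, 0, 0, 0, 0.33, 1], [0, 0, 0, 0, 0, 0.33, 1], [0, 0, 0, 0, 0, 0.33, 1], [0, 0, 0, 0, 0, 0.33, 1], [0, 0, 0, 0, 0, 0.32, 1]],
  ],
)

```text
t: 1.3
tool_pos: [0.2412, 0.5493, 0.3038]
tool_rot: [0.782, 0.623, -0.0, 0.0]
force: [-0.6, 0.3, 0.1]
finger_gap: 1.002
grip_force: 0.0
```

```bash
python3 -c "
from h import *
plan((*PICK[26],.2),(*PICK[26],.08))"
```

```text
t 1.3 pos [0.2412 0.5493 0.3038] turn/30deg [-0.     0.001 -0.014] gap 1.002 f [-0.6  0.3  0.1]
[-3.959  2.802  1.039]
[0.  0.  1.2]
```

Request:
move_arm(
  commands=[
    [[-0.4, 0.28, 0, 0, 0, 0, 1], [-0.4, 0.28, 0, 0, 0, 0, 1], [-0.4, 0.28, 0, 0, 0, 0, 1], [-0.4, 0.28, 0, 0, 0, 0, 1], [-0.4, 0.28, 0, 0, 0, 0, 1], [-0.4, 0.28, 0, 0, 0, 0, 1], [-0.4, 0.28, 0, 0, 0, 0, 1], [-0.4, 0.28, 0, 0, 0, 0, 1]],
  ],
)

```text
t: 2.3
tool_pos: [0.3904, 0.1867, 0.3041]
tool_rot: [0.78, 0.625, 0.0, 0.0]
force: [1.4, 0.2, -0.6]
finger_gap: 1.003
grip_force: 0.0
```

Request:
move_arm(
  commands=[
    [[-0.4, 0.28, 0.2, 0, 0, 0, 0.3], [-0.36, 0.28, 0.3, 0, 0, 0, 0.3], [0, 0, 0.5, 0, 0, 0, 0.3], [0, 0, 0, 0, 0, 0, 0.3], [0, 0, 0, 0, 0, 0, 0.3]],
  ],
)

```text
t: 2.92
tool_pos: [0.4284, 0.1021, 0.2049]
tool_rot: [0.78, 0.625, 0.0, 0.0]
force: [0.7, -0.8, 0.2]
finger_gap: 0.65
grip_force: 0.0
```

```bash
python3 -c "
from h import *
plan((*PICK[26],.2),(*PICK[26],.08))
d=eyes.get_image('side');cv2.imwrite('pics/s3.png',d['pixels'][100:,:,::-1])"
```

```text
t 2.925 pos [0.4284 0.1021 0.2049] turn/30deg [ 0.001 -0.    -0.003] gap 0.65 f [ 0.7 -0.8  0.2]
[-0.02  -0.023  0.049]
[-0.0e+00 -1.0e-03  1.2e+00]
```

View pics/s3.png

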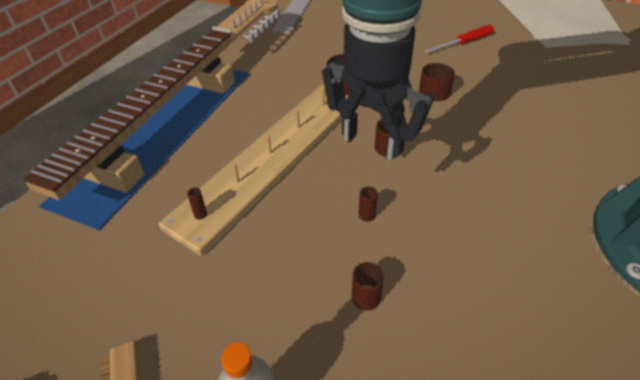

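The view shows the open fingers (about (348,130) and (390,150)) above and in line with sleeve_26 at (368,204). I'll descend and grip.

Request:
move_arm(
  commands=[
    [[-0.02, -0.02, 0.35, 0, 0, 0, 0.3], [0, 0, 0.35, 0, 0, 0, 0.3], [0, 0, 0.3, 0, 0, 0, 0.3], [0, 0, 0.24, 0, 0, 0, 0.3], [0, 0, 0, 0, 0, 0, -1], [0, 0, 0, 0, 0, 0, -1], [0, 0, 0, 0, 0, 0, -1], [0, 0, 0, 0, 0, 0, -1]],
  ],
  force=30,
)

```text
t: 3.98
tool_pos: [0.4267, 0.1005, 0.0812]
tool_rot: [0.78, 0.625, 0.001, 0.001]
force: [-0.5, 1.4, 9.5]
finger_gap: 0.288
grip_force: 30.1
```

Request:
move_arm(
  commands=[
    [[0, 0, 0, 0, 0, 0, -1], [0, 0, 0, 0, 0, 0, -1]],
  ],
)

```text
t: 4.22
tool_pos: [0.4267, 0.1004, 0.0812]
tool_rot: [0.781, 0.625, 0.001, 0.001]
force: [-1.1, 1.7, 8.4]
finger_gap: 0.287
grip_force: 30.1
```

```bash
python3 -c "
from h import *
plan((*PICK[26],.19),(*PEG[1],.19),(*PEG[1],.098))
"
```

```text
t 4.225 pos [0.4267 0.1004 0.0812] turn/30deg [ 0.005 -0.002 -0.004] gap 0.287 f [-1.1  1.7  8.4]
[ 1.000e-03 -8.000e-03 -1.088e+00]
[0.714 1.916 0.006]
[-0.001 -0.003  0.92 ]
```

Request:
move_arm(
  commands=[
    [[0, 0, -0.3, 0, 0, 0, -1], [0, 0, -0.4, 0, 0, 0, -1], [0, 0, -0.4, 0, 0, 0, -1], [0.15, 0.4, 0, 0, 0, 0, -1], [0.15, 0.4, 0, 0, 0, 0, -1], [0.15, 0.4, 0, 0, 0, 0, -1], [0.14, 0.4, 0, 0, 0, 0, -1], [0.13, 0.3, 0, 0, 0, 0, -1]],
  ],
)

```text
t: 5.22
tool_pos: [0.6286, 0.1291, 0.1906]
tool_rot: [0.781, 0.625, 0.001, 0.0]
force: [0.0, -0.8, 0.4]
finger_gap: 0.286
grip_force: 29.6
```

Request:
move_arm(
  commands=[
    [[0, 0, 0, 0, 0, 0, -1], [0, 0, 0, 0, 0, 0, -1]],
  ],
)

```text
t: 5.48
tool_pos: [0.6257, 0.1289, 0.1899]
tool_rot: [0.78, 0.625, -0.001, -0.0]
force: [0.3, 0.1, 0.4]
finger_gap: 0.286
grip_force: 29.7
```

```bash
python3 -c "
from h import *
plan((*PEG[1],.19),(*PEG[1],.0992))
for n in ('side','top'):
  d=eyes.get_image(n); X=env.read_state()['tool_pos']; print([np.round(proj(d,q)) for q in ((X[0],X[1],X[2]-.0812),(*PEG[1],.056))])
  u,v=map(int,proj(d,(*PEG[1],.1)));c=d['pixels'][max(v-80,0):v+100,u-120:u+120,::-1];print(u-120,v-80);cv2.imwrite('pics/'+n+'4.png',cv2.resize(c,None,fx=1.6,fy=1.6) if 0 else cv2.resize(c,(480,360)))
a=cv2.imread('pics/side4.png');b=cv2.imread('pics/top4.png');cv2.imwrite('pics/p4.png',cv2.resize(np.vstack([a,b]),None,fx=.8,fy=.8))"
```

```text
t 5.475 pos [0.6257 0.1289 0.1899] turn/30deg [-0.003  0.001 -0.004] gap 0.286 f [0.3 0.1 0.4]
[ 0.002  0.027 -0.002]
[0.001 0.001 0.908]
[array([233., 239.]), array([236., 264.])]
111 162
[array([242., 185.]), array([249., 191.])]
123 104
```

View pics/p4.png

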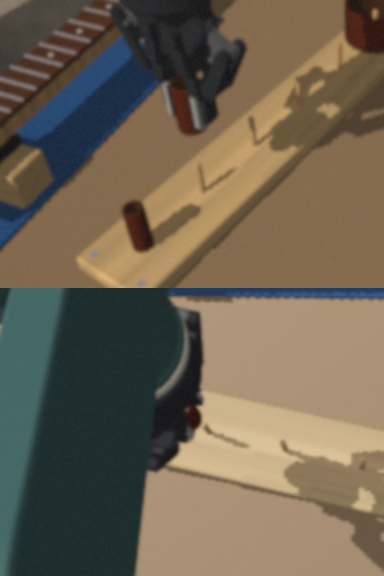

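The sleeve hangs vertically; its underside is at side pixel (230,240), dowel tip at (236,265) as predicted; in the top view the tip is at (252,191), about 2–3 px from prediction. That's well inside the 7.5 mm clearance.

Request:
move_arm(
  commands=[
    [[-0.02, 0.025, 0.1, 0, 0, 0, -1], [0, 0, 0.25, 0, 0, 0, -1], [0, 0, 0.2, 0, 0, 0, -1], [0, 0, 0.2, 0, 0, 0, -1], [0, 0, 0.1, 0, 0, 0, -1], [0, 0, 0.04, 0, 0, 0, -1], [0, 0, 0, 0, 0, 0, -1]],
  ],
)

```text
t: 6.45
tool_pos: [0.6289, 0.1265, 0.101]
tool_rot: [0.78, 0.625, 0.0, 0.0]
force: [0.6, 0.1, 0.3]
finger_gap: 0.283
grip_force: 29.7
```

```bash
python3 -c "
from h import *
plan((*PEG[1],.0992))"
```

```text
t 6.45 pos [0.6289 0.1265 0.101 ] turn/30deg [ 0.     0.    -0.004] gap 0.283 f [0.6 0.1 0.3]
[ 0.018 -0.01   0.018]
```

Request:
move_arm(
  commands=[
    [[0, 0, 0.02, 0, 0, 0, -1], [0, 0, 0, 0, 0, 0, -1], [0, 0, 0, 0, 0, 0, 0], [0, 0, 0, 0, 0, 0, 0.3], [0, 0, 0, 0, 0, 0, 0.3], [0, 0, -0.3, 0, 0, 0, 0.3], [0, 0, -0.4, 0, 0, 0, 0.3], [0, 0, -0.4, 0, 0, 0, 0.3]],
  ],
)

```text
t: 7.45
tool_pos: [0.6286, 0.1265, 0.2098]
tool_rot: [0.78, 0.625, -0.0, -0.0]
force: [0.1, 0.5, 0.7]
finger_gap: 0.655
grip_force: 0.0
```

```bash
python3 -c "
from h import *
plan((*PICK[38],.2),(*PICK[38],.08))"
```

```text
t 7.45 pos [0.6286 0.1265 0.2098] turn/30deg [-0.001  0.001 -0.004] gap 0.655 f [0.1 0.5 0.7]
[ 0.464 -2.583  0.099]
[0.0e+00 1.0e-03 1.2e+00]
```

Request:
move_arm(
  commands=[
    [[0.07, -0.4, 0, 0, 0, 0, 0.5], [0.07, -0.4, 0, 0, 0, 0, 0.5], [0.07, -0.4, 0, 0, 0, 0, 0.5], [0.07, -0.4, 0, 0, 0, 0, 0.5], [0.07, -0.4, 0, 0, 0, 0, 0.5], [0.07, -0.4, 0, 0, 0, 0, 0.5], [0.04, -0.18, 0.1, 0, 0, 0, 0.5], [0, 0, 0, 0, 0, 0, 0.5]],
  ],
)

```text
t: 8.45
tool_pos: [0.386, 0.2278, 0.1982]
tool_rot: [0.78, 0.626, -0.001, -0.0]
force: [0.6, -0.6, -0.1]
finger_gap: 0.748
grip_force: 0.0
```

```bash
python3 -c "
from h import *
plan((*PICK[38],.2),(*PICK[38],.08))"
```

```text
t 8.45 pos [0.386  0.2278 0.1982] turn/30deg [-0.002  0.002 -0.   ] gap 0.748 f [ 0.6 -0.6 -0.1]
[ 0.005  0.005 -0.018]
[1.0e-03 1.0e-03 1.2e+00]
```

Request:
move_arm(
  commands=[
    [[0, 0, 0.35, 0, 0, 0, 0.5], [0, 0, 0.35, 0, 0, 0, 0.5], [0, 0, 0.3, 0, 0, 0, 0.5], [0, 0, 0.18, 0, 0, 0, 0.5], [0, 0, 0, 0, 0, 0, -1], [0, 0, 0, 0, 0, 0, -1], [0, 0, 0, 0, 0, 0, -1], [0, 0, 0, 0, 0, 0, -1]],
  ],
)

```text
t: 9.45
tool_pos: [0.3876, 0.2279, 0.0816]
tool_rot: [0.78, 0.625, 0.001, 0.0]
force: [-0.5, -0.2, 0.6]
finger_gap: 0.445
grip_force: 30.1
```

Request:
move_arm(
  commands=[
    [[0, 0, 0, 0, 0, 0, -1], [0, 0, 0, 0, 0, 0, -1]],
  ],
)

```text
t: 9.7
tool_pos: [0.3871, 0.2278, 0.0811]
tool_rot: [0.78, 0.625, 0.0, 0.0]
force: [-0.1, 0.3, -1.2]
finger_gap: 0.445
grip_force: 30.1
```

```bash
python3 -c "
from h import *
plan((*PICK[38],.19),(*PEG[2],.19),(*PEG[2],.098))
"
```

```text
t 9.7 pos [0.3871 0.2278 0.0811] turn/30deg [ 0.    -0.    -0.003] gap 0.445 f [-0.1  0.3 -1.2]
[ 0.003 -0.005 -1.089]
[-1.246e+00  2.578e+00  1.000e-03]
[-0.   -0.    0.92]
```

Request:
move_arm(
  commands=[
    [[0, 0, -0.3, 0, 0, 0, -1], [0, 0, -0.4, 0, 0, 0, -1], [0, 0, -0.4, 0, 0, 0, -1], [-0.18, 0.38, 0, 0, 0, 0, -1], [-0.18, 0.38, 0, 0, 0, 0, -1], [-0.18, 0.38, 0, 0, 0, 0, -1], [-0.18, 0.36, 0, 0, 0, 0, -1], [-0.18, 0.36, 0, 0, 0, 0, -1]],
  ],
)

```text
t: 10.7
tool_pos: [0.5496, 0.0984, 0.1908]
tool_rot: [0.781, 0.625, -0.0, -0.0]
force: [0.1, 0.8, 0.7]
finger_gap: 0.445
grip_force: 30.3
```

Request:
move_arm(
  commands=[
    [[-0.18, 0.36, 0, 0, 0, 0, -1], [-0.17, 0.35, 0, 0, 0, 0, -1], [0, 0, 0, 0, 0, 0, -1], [0, 0, 0, 0, 0, 0, -1]],
  ],
)

```text
t: 11.2
tool_pos: [0.6096, 0.0499, 0.1904]
tool_rot: [0.781, 0.625, -0.001, -0.001]
force: [0.2, 0.9, -0.2]
finger_gap: 0.444
grip_force: 30.4
```

```bash
python3 -c "
from h import *
plan((*PEG[2],.19),(*PEG[2],.0992))"
```

```text
t 11.2 pos [0.6096 0.0499 0.1904] turn/30deg [-0.004  0.    -0.004] gap 0.444 f [ 0.2  0.9 -0.2]
[0.008 0.013 0.004]
[0.    0.002 0.908]
```

Request:
move_arm(
  commands=[
    [[0, 0.01, 0.1, 0, 0, 0, -1], [0, 0, 0.25, 0, 0, 0, -1], [0, 0, 0.2, 0, 0, 0, -1], [0, 0, 0.2, 0, 0, 0, -1], [0, 0, 0.1, 0, 0, 0, -1], [0, 0, 0.05, 0, 0, 0, -1], [0, 0, 0, 0, 0, 0, -1]],
  ],
)

```text
t: 12.08
tool_pos: [0.6115, 0.0496, 0.1009]
tool_rot: [0.78, 0.625, -0.0, 0.0]
force: [-1.0, 0.4, -0.8]
finger_gap: 0.443
grip_force: 30.4
```

Request:
move_arm(
  commands=[
    [[0, 0, 0.01, 0, 0, 0, -1], [0, 0, 0, 0, 0, 0, 0.3], [0, 0, 0, 0, 0, 0, 0.5], [0, 0, 0, 0, 0, 0, 0.5], [0, 0, -0.3, 0, 0, 0, 0.5], [0, 0, -0.4, 0, 0, 0, 0.5], [0, 0, -0.4, 0, 0, 0, 0.5]],
  ],
)

```text
t: 12.95
tool_pos: [0.6113, 0.0494, 0.2109]
tool_rot: [0.78, 0.625, -0.0, -0.0]
force: [0.0, 0.3, -0.8]
finger_gap: 0.747
grip_force: 0.0
```

```bash
python3 -c "
from h import *
plan((*PICK[51],.2),(*PICK[51],.08))
d=eyes.get_image('side');cv2.imwrite('pics/s5.png',d['pixels'][100:,:,::-1])"
```

```text
t 12.95 pos [0.6113 0.0494 0.2109] turn/30deg [-0.001  0.    -0.004] gap 0.747 f [ 0.   0.3 -0.8]
[-1.42  -1.489  0.11 ]
[0.0e+00 1.0e-03 1.2e+00]
```

View pics/s5.png

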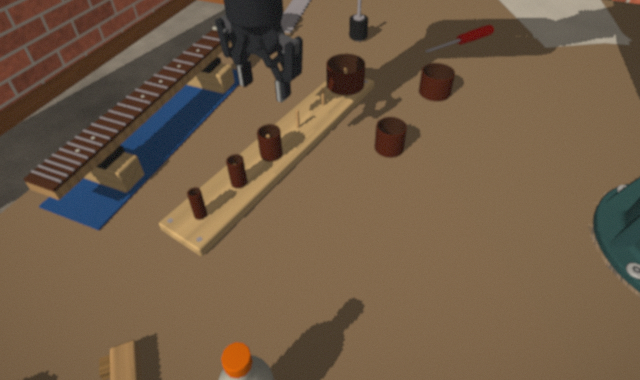

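The picture shows sleeve_26 standing on peg1 (236,170) and sleeve_38 on peg2 (269,142), both upright. Next is sleeve_51.

Request:
move_arm(
  commands=[
    [[-0.25, -0.26, 0, 0, 0, 0, 1], [-0.25, -0.26, 0, 0, 0, 0, 1], [-0.25, -0.26, 0, 0, 0, 0, 1], [-0.25, -0.26, 0, 0, 0, 0, 1], [-0.25, -0.26, 0, 0, 0, 0, 1], [-0.17, -0.19, 0.1, 0, 0, 0, 1], [0, 0, 0, 0, 0, 0, 1], [0, 0, 0, 0, 0, 0, 1]],
  ],
)

```text
t: 14.0
tool_pos: [0.4362, -0.0567, 0.2003]
tool_rot: [0.781, 0.625, 0.001, 0.001]
force: [0.7, -0.3, -0.1]
finger_gap: 1.005
grip_force: 0.0
```

```bash
python3 -c "
from h import *
plan((*PICK[51],.2),(*PICK[51],.08))"
```

```text
t 14.0 pos [ 0.4362 -0.0567  0.2003] turn/30deg [ 0.003 -0.    -0.005] gap 1.005 f [ 0.7 -0.3 -0.1]
[-0.002 -0.012  0.003]
[-0.    -0.002  1.2  ]
```

Request:
move_arm(
  commands=[
    [[0, -0.01, 0.35, 0, 0, 0, 1], [0, 0, 0.35, 0, 0, 0, 1], [0, 0, 0.3, 0, 0, 0, 1], [0, 0, 0.22, 0, 0, 0, 1], [0, 0, 0, 0, 0, 0, -1], [0, 0, 0, 0, 0, 0, -1], [0, 0, 0, 0, 0, 0, -1], [0, 0, 0, 0, 0, 0, -1]],
  ],
)

```text
t: 15.0
tool_pos: [0.4347, -0.0565, 0.0786]
tool_rot: [0.78, 0.625, 0.0, 0.001]
force: [0.9, 0.1, 1.6]
finger_gap: 0.575
grip_force: 31.1
```

Request:
move_arm(
  commands=[
    [[0, 0, 0, 0, 0, 0, -1], [0, 0, 0, 0, 0, 0, -1]],
  ],
)

```text
t: 15.25
tool_pos: [0.4348, -0.0566, 0.0786]
tool_rot: [0.781, 0.625, 0.001, 0.001]
force: [0.1, 0.8, 8.1]
finger_gap: 0.581
grip_force: 31.6
```

```bash
python3 -c "
from h import *
plan((*PICK[51],.19),(*PEG[3],.19),(*PEG[3],.098))
"
```

```text
t 15.25 pos [ 0.4348 -0.0566  0.0786] turn/30deg [ 0.003  0.    -0.004] gap 0.581 f [0.1 0.8 8.1]
[-0.     0.004 -1.114]
[0.629 1.484 0.003]
[ 0.    -0.002  0.92 ]
```

Request:
move_arm(
  commands=[
    [[0, 0, -0.3, 0, 0, 0, -1], [0, 0, -0.4, 0, 0, 0, -1], [0, 0, -0.4, 0, 0, 0, -1], [0.16, 0.37, 0, 0, 0, 0, -1], [0.16, 0.37, 0, 0, 0, 0, -1], [0.16, 0.37, 0, 0, 0, 0, -1], [0.15, 0.37, 0, 0, 0, 0, -1], [0, 0, 0, 0, 0, 0, -1]],
  ],
)

```text
t: 16.25
tool_pos: [0.5953, -0.0271, 0.1882]
tool_rot: [0.78, 0.625, 0.001, 0.001]
force: [0.2, 0.4, -0.2]
finger_gap: 0.575
grip_force: 31.4
```

Request:
move_arm(
  commands=[
    [[0, 0, 0, 0, 0, 0, -1]],
  ],
)

```text
t: 16.38
tool_pos: [0.5911, -0.0271, 0.1875]
tool_rot: [0.78, 0.625, -0.001, -0.001]
force: [-0.6, 0.8, -0.2]
finger_gap: 0.572
grip_force: 31.4
```

```bash
python3 -c "
from h import *
plan((*PEG[3],.19),(*PEG[3],.0966))"
```

```text
t 16.375 pos [ 0.5911 -0.0271  0.1875] turn/30deg [-0.004  0.001 -0.003] gap 0.572 f [-0.6  0.8 -0.2]
[ 0.001  0.025 -0.025]
[0.    0.002 0.934]
```

```bash
python3 -c "
from h import *
d=eyes.get_image('side');cv2.imwrite('pics/s6.png',cv2.resize(d['pixels'][90:290,180:420,::-1],None,fx=2.5,fy=2.5,interpolation=cv2.INTER_CUBIC))
plan();X=env.read_state()['tool_pos'];print([np.round((np.array(proj(d,q))-(180,90))*2.5) for q in ((X[0],X[1],X[2]-.0786),(*PEG[3],.056))])"
```

```text
t 16.425 pos [ 0.5908 -0.0272  0.1875] turn/30deg [-0.004  0.001 -0.004] gap 0.576 f [ 0.3  1.  -0.8]
[array([299., 238.]), array([299., 301.])]
```

View pics/s6.png

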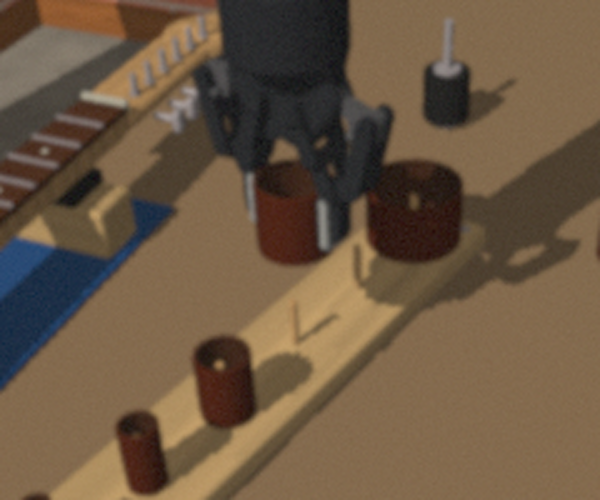

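Sleeve_51 hangs upright with its underside centred near (292,240), directly above the peg3 tip at (296,302). Lowering.

Request:
move_arm(
  commands=[
    [[0, 0.02, 0.1, 0, 0, 0, -1], [0, 0, 0.25, 0, 0, 0, -1], [0, 0, 0.2, 0, 0, 0, -1], [0, 0, 0.2, 0, 0, 0, -1], [0, 0, 0.1, 0, 0, 0, -1], [0, 0, 0.04, 0, 0, 0, -1], [0, 0, 0.01, 0, 0, 0, -1], [0, 0, 0, 0, 0, 0, -1]],
  ],
)

```text
t: 17.42
tool_pos: [0.5947, -0.0278, 0.0985]
tool_rot: [0.78, 0.625, 0.0, 0.0]
force: [0.2, 0.6, 0.2]
finger_gap: 0.579
grip_force: 31.4
```

```bash
python3 -c "
from h import *
plan((*PEG[3],.0966))"
```

```text
t 17.425 pos [ 0.5947 -0.0278  0.0985] turn/30deg [ 0.002  0.    -0.004] gap 0.579 f [0.2 0.6 0.2]
[-0.001 -0.011  0.019]
```

Request:
move_arm(
  commands=[
    [[0, 0, 0.015, 0, 0, 0, -1], [0, 0, 0, 0, 0, 0, 0.6], [0, 0, 0, 0, 0, 0, 1], [0, 0, 0, 0, 0, 0, 1], [0, 0, -0.3, 0, 0, 0, 1], [0, 0, -0.4, 0, 0, 0, 1], [0, 0, -0.4, 0, 0, 0, 1]],
  ],
)

```text
t: 18.3
tool_pos: [0.594, -0.0276, 0.2073]
tool_rot: [0.78, 0.625, -0.0, -0.0]
force: [0.5, -1.3, 0.2]
finger_gap: 1.001
grip_force: 0.0
```

```bash
python3 -c "
from h import *
plan((*PICK[64],.2),(*PICK[64],.075))"
```

```text
t 18.3 pos [ 0.594  -0.0276  0.2073] turn/30deg [-0.001  0.    -0.004] gap 1.001 f [ 0.5 -1.3  0.2]
[-2.607 -1.449  0.075]
[0.00e+00 1.00e-03 1.25e+00]
```

Request:
move_arm(
  commands=[
    [[-0.37, -0.21, 0, 0, 0, 0, 1], [-0.37, -0.21, 0, 0, 0, 0, 1], [-0.37, -0.21, 0, 0, 0, 0, 1], [-0.37, -0.21, 0, 0, 0, 0, 1], [-0.37, -0.21, 0, 0, 0, 0, 1], [-0.37, -0.21, 0, 0, 0, 0, 1], [-0.38, -0.19, 0.1, 0, 0, 0, 1], [0, 0, 0, 0, 0, 0, 1]],
  ],
)

```text
t: 19.3
tool_pos: [0.3944, -0.2511, 0.1961]
tool_rot: [0.782, 0.624, -0.0, -0.0]
force: [-0.5, 0.9, -1.6]
finger_gap: 0.996
grip_force: 0.0
```

Request:
move_arm(
  commands=[
    [[0, 0, 0, 0, 0, 0, 1], [0, 0, 0, 0, 0, 0, 1]],
  ],
)

```text
t: 19.55
tool_pos: [0.3968, -0.2491, 0.1966]
tool_rot: [0.78, 0.626, 0.0, 0.0]
force: [0.6, 0.5, 0.2]
finger_gap: 1.002
grip_force: 0.0
```

```bash
python3 -c "
from h import *
plan((*PICK[64],.2),(*PICK[64],.077))
d=eyes.get_image('side');cv2.imwrite('pics/s7.png',cv2.resize(d['pixels'][70:310,160:520,::-1],None,fx=2,fy=2,interpolation=cv2.INTER_CUBIC))"
```

```text
t 19.55 pos [ 0.3968 -0.2491  0.1966] turn/30deg [ 0.001  0.    -0.001] gap 1.002 f [0.6 0.5 0.2]
[-0.015 -0.008 -0.034]
[ 0.00e+00 -1.00e-03  1.23e+00]
```

View pics/s7.png

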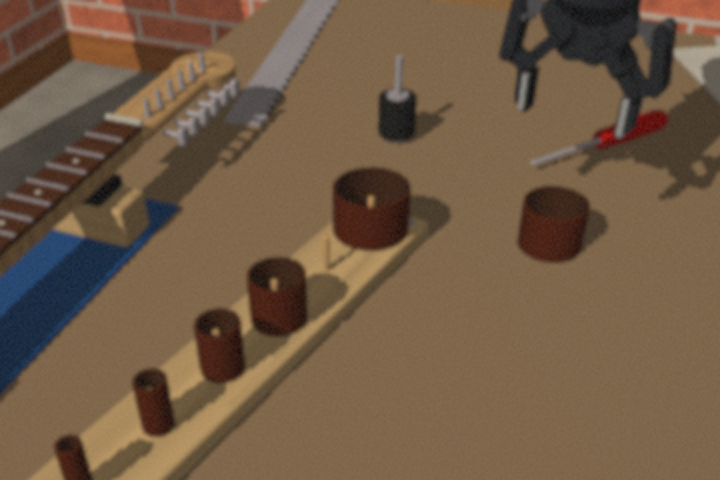

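Sleeves 26, 38 and 51 are on their dowels. The gripper straddles sleeve_64 (553,222), allowing for perspective. Descending.

Request:
move_arm(
  commands=[
    [[-0.01, -0.01, 0.35, 0, 0, 0, 1], [0, 0, 0.35, 0, 0, 0, 1], [0, 0, 0.3, 0, 0, 0, 1], [0, 0, 0.19, 0, 0, 0, 1], [0, 0, 0, 0, 0, 0, 1], [0, 0, 0, 0, 0, 0, -1], [0, 0, 0, 0, 0, 0, -1], [0, 0, 0, 0, 0, 0, -1]],
  ],
)

```text
t: 20.6
tool_pos: [0.3956, -0.2508, 0.0785]
tool_rot: [0.78, 0.625, 0.0, 0.001]
force: [1.1, 2.4, 7.0]
finger_gap: 0.743
grip_force: 33.5
```

Request:
move_arm(
  commands=[
    [[0, 0, 0, 0, 0, 0, -1], [0, 0, 0, 0, 0, 0, -1]],
  ],
)

```text
t: 20.85
tool_pos: [0.3955, -0.2507, 0.0785]
tool_rot: [0.78, 0.625, 0.0, 0.001]
force: [1.2, 2.7, 7.5]
finger_gap: 0.743
grip_force: 33.5
```

```bash
python3 -c "
from h import *
plan((*PICK[64],.19),(*PEG[4],.19),(*PEG[4],.098))
"
```

```text
t 20.85 pos [ 0.3955 -0.2507  0.0785] turn/30deg [ 0.004  0.001 -0.004] gap 0.743 f [1.2 2.7 7.5]
[ 0.003  0.003 -1.115]
[1.806e+00 1.446e+00 1.000e-03]
[ 0.001 -0.002  0.92 ]
```

Request:
move_arm(
  commands=[
    [[0, 0, -0.3, 0, 0, 0, -1], [0, 0, -0.4, 0, 0, 0, -1], [0, 0, -0.42, 0, 0, 0, -1], [0.36, 0.29, 0, 0, 0, 0, -1], [0.36, 0.29, 0, 0, 0, 0, -1], [0.36, 0.29, 0, 0, 0, 0, -1], [0.36, 0.29, 0, 0, 0, 0, -1], [0.36, 0.28, 0, 0, 0, 0, -1]],
  ],
)

```text
t: 21.85
tool_pos: [0.5758, -0.1053, 0.1899]
tool_rot: [0.78, 0.625, 0.0, 0.0]
force: [0.5, -1.3, -0.4]
finger_gap: 0.74
grip_force: 33.5
```

Request:
move_arm(
  commands=[
    [[0, 0, 0, 0, 0, 0, -1], [0, 0, 0, 0, 0, 0, -1], [0, 0, 0, 0, 0, 0, -1]],
  ],
)

```text
t: 22.22
tool_pos: [0.5735, -0.107, 0.1894]
tool_rot: [0.781, 0.625, -0.0, -0.0]
force: [-0.1, 0.3, -0.6]
finger_gap: 0.743
grip_force: 33.5
```

```bash
python3 -c "
from h import *
d=eyes.get_image('side');cv2.imwrite('pics/s8.png',cv2.resize(d['pixels'][70:270,220:460,::-1],None,fx=2.5,fy=2.5,interpolation=cv2.INTER_CUBIC))
plan((*PEG[4],.19),(*PEG[4],.0965));X=env.read_state()['tool_pos'];print([np.round((np.array(proj(d,q))-(220,70))*2.5) for q in ((X[0],X[1],X[2]-.0785),(*PEG[4],.056))])"
```

```text
t 22.275 pos [ 0.5736 -0.107   0.1894] turn/30deg [-0.002  0.    -0.006] gap 0.74 f [-0.3 -1.2 -0.2]
[ 0.019  0.023 -0.006]
[0.    0.001 0.935]
[array([267., 231.]), array([264., 295.])]
```

View pics/s8.png

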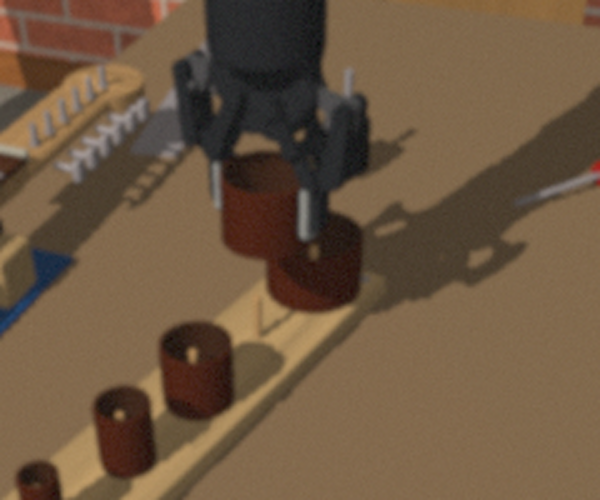

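Sleeve_64 hangs upright around (262,205) above the peg4 tip at (261,297), and sleeve_76 stands clear behind. Lowering.

Request:
move_arm(
  commands=[
    [[0.02, 0.02, 0.1, 0, 0, 0, -1], [0, 0, 0.2, 0, 0, 0, -1], [0, 0, 0.2, 0, 0, 0, -1], [0, 0, 0.2, 0, 0, 0, -1], [0, 0, 0.12, 0, 0, 0, -1], [0, 0, 0.06, 0, 0, 0, -1], [0, 0, 0.04, 0, 0, 0, -1], [0, 0, 0, 0, 0, 0, -1]],
  ],
)

```text
t: 23.28
tool_pos: [0.5772, -0.1048, 0.0976]
tool_rot: [0.781, 0.625, 0.0, 0.0]
force: [0.2, -0.8, -0.7]
finger_gap: 0.742
grip_force: 33.5
```

```bash
python3 -c "
from h import *
plan((*PEG[4],.0965))"
```

```text
t 23.275 pos [ 0.5772 -0.1048  0.0976] turn/30deg [ 0.001  0.    -0.004] gap 0.742 f [ 0.2 -0.8 -0.7]
[-0.01  -0.007  0.011]
```

Request:
move_arm(
  commands=[
    [[0, 0, 0.01, 0, 0, 0, -1], [0, 0, 0, 0, 0, 0, 0.8], [0, 0, 0, 0, 0, 0, 1], [0, 0, 0, 0, 0, 0, 1], [0, 0, -0.3, 0, 0, 0, 1], [0, 0, -0.4, 0, 0, 0, 1], [0, 0, -0.5, 0, 0, 0, 1], [0, 0, 0, 0, 0, 0, 1]],
  ],
)

```text
t: 24.28
tool_pos: [0.5796, -0.1055, 0.2207]
tool_rot: [0.78, 0.625, 0.002, 0.004]
force: [-0.2, -0.5, -0.1]
finger_gap: 1.001
grip_force: 0.0
```

Request:
move_arm(
  commands=[
    [[-0.4, -0.2, 0, 0, 0, 0, 1], [-0.4, -0.2, 0, 0, 0, 0, 1], [-0.4, -0.2, 0, 0, 0, 0, 1], [-0.4, -0.2, 0, 0, 0, 0, 1], [-0.3, -0.1, 0, 0, 0, 0, 1], [0, 0, 0, 0, 0, 0, 1], [0, 0, 0, 0, 0, 0, 1]],
  ],
)

```text
t: 25.15
tool_pos: [0.4476, -0.2699, 0.2158]
tool_rot: [0.781, 0.625, 0.0, -0.001]
force: [0.1, 0.3, -0.3]
finger_gap: 1.002
grip_force: 0.0
```

```bash
python3 -c "
from h import *
plan()
a=eyes.get_image('side')['pixels'][130:350,150:450,::-1];b=eyes.get_image('top')['pixels'][130:300,160:500,::-1]
a=cv2.resize(a,(440,323));b=cv2.resize(b,(440,220));cv2.imwrite('pics/f.png',np.vstack([a,b]))"
```

```text
t 25.15 pos [ 0.4476 -0.2699  0.2158] turn/30deg [-0.002 -0.002 -0.005] gap 1.002 f [ 0.1  0.3 -0.3]
```

View pics/f.png

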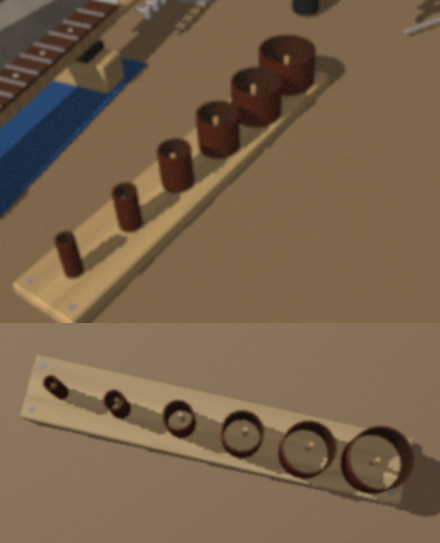

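Both views show all six sleeves upright over their dowels, in order from 19 at lower left to 76 at upper right. The dowel tip is visible inside each bore, and the gripper is clear.

```bash
python3 -c "
from cell import job
print(job.hand_in())"
```

```text
the job is handed in; nothing more can be done
None
```

I put the four loose sleeves on the rack (26, 38, 51 and 64 mm on pegs 1 to 4). In the last pictures all six stood over their dowels in diameter order. The job is handed in at about 25 s, with no verdict returned.

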